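Ink the bar stamp and hold it on the stamp box of the sloping card

ROBOT

A 6-joint arm with a two-finger parallel gripper is mounted at the origin on the work surface; the furniture and walls round the work are solid. World frame = base frame: x ahead of the robot, y to its left, z up, the work surface at z = 0. Lengths are in m, angles in rad, forces in N, time in s.
With the tool pointing down it reaches from about 0.275 to 0.875 m from the base axis. Payload 12.5 kg.
Tool frame: the origin (TCP) lies where the fingers leave the gripper's body, on its centre line; the fingertips stand 73 mm ahead of it and the grasp point (between the pads) lies 54 mm ahead of it; z points along the fingers, y is the line along which they close (so a half turn about z gives the same grasp; the last joint's range is limited). The gripper opens to 85 mm and grips with 20 to 120 N. Pads are 22 mm wide; open, the fingers measure 114 mm over their backs; the gripper's body (76 mm by 85 mm) begins 54 mm behind the grasp point. The pads swing forward as they close: fully open they stand 13 mm farther back than shut.
Start: joints at [-1.317, 0.351, 1.652, -0, 1.139, -0.085], TCP at [0.183, -0.519, 0.304] pointing down, gripper open.
Joint ranges: [-2.75, 2.75], [-0.79, 2.1], [0.01, 2.65], [-1.57, 4.71], [0.07, 3.14], [-2.87, 2.87]. Speed limits (rad/s): [2.22, 2.22, 2.79, 3.14, 3.14, 3.14].

INTERFACE

Orientations are given as a rotation vector (axis times angle).
In Python, from workcell import env, imaging, workorder gives the robot as it stands. The module is installed in compiled form; this text tells all that it offers.
- The arm moves only by the shell command python3 -m creep 'ROWS'. ROWS is a JSON object of lists of equal length, an entry for each row: "jaw": the opening, from 0 (shut) to 1 (fully open); "slide": the shift along the world's x, y, z in cm, a list of three; "dr": the turn, a rotation vector about the world's x, y, z in degrees, a list of three. In form: {"jaw": [jaw, ...], "slide": [[tx, ty, tz], ...], "dr": [[rx, ry, rz], ...]}. A call has 1 to 20 rows; each row shifts and turns the commanded pose from where the row before left it; what a row does not reach is not made up. A row lasts 1/8 s, in which the tool goes at most 62.5 mm and 10.7 degrees, less where a joint would pass 70% of its speed; a pose out of reach is approached as far as the arm can. A call is refused whole if a number of a shift passes 6.25 or a number of a turn 10.7, either way. A call with a gripper value outside its range is refused whole. The fingers move at their own pace and stop on an object; the grip force is fixed at half the most. Time passes only in rows, so rows that do not move let the fingers close. It gives the time, the measured TCP pose, the force, the opening and the grip force at its end, in the units of the state.
- env.read_state(): the state, without advancing time (a new reading comes with each control period).
- imaging.grab_frame(name): name is "scene" or "top" or "wrist"; returns the picture (420x560x3 uint8, red, green, blue); there is no depth.
- imaging.camera_params(name): a dict with "fx", "fy", "cx", "cy" (pixels), "R" (3x3) and "t" (3): a world point X has camera coordinates R X + t; the wrist camera has in their place "mount" (4x4, takes a point from camera to tool coordinates, whose origin is the TCP and whose axes are the flange's). Camera axes: x right, y down, z forward; pixel columns grow to the right and rows downward; lengths in m; the calibration is good to about 2 mm. A picture is of the moment at which its call begins: read the wrist's pose just before it. camera_params takes no time and is no camera call.
- workorder.hand_in(): hands the job in; it is judged then, once.
The state is a dict: "t": time; "joint_pos": joint angles; "joint_velocities": joint speeds; "joint_torque": joint torques, N m; "tool_pos": TCP position; "ee_rot": TCP orientation; "ft_force": force on the tool from outside, world axes, zero at the start; "moment": the same for the moment, N m; "opening": opening from 0.0 (shut) to 1.0 (fully open); "grip_force": force on a finger pad.
Only numpy, scipy, OpenCV 4.12 (cv2) and the standard library are available. Lean on these libraries where they do the work, as an engineer would, in place of code of your own. Each camera call takes 0.05 s, during which the arm holds its last target. There are 200 camera calls.

TASK

Ink the rubber stamp that has the oblong foot on the open ink pad, pressing its foot flat on the pad for a moment. Then bring it down inside the oblong printed box of the card on the sloping stand, flat on the slope, centred and lined up with the box, touching the card nowhere else, and press lightly, so that the sprung board under the card gives by a few millimetres without bottoming. Finish like that: still gripping the stamp and keeping the light pressure on; leave the round-footed stamp and the other things on the desk where they are.

Things in the scene. Friction and masses are not known exactly. Their poses are not given: they have to be found in the camera images.
- bar_stamp: wooden stamp with the oblong foot, standing on the desk right of the ink pad: foot 21 (x) x 46 (y) x 17 mm, above it a round handle about 20 mm across, up to 71 mm. About 35 g. Origin at the centre of the underside, z up the handle, y along the foot's long side; its two ends are alike (half a turn serves as well). Good grip 45 to 50 mm above the underside
- round_stamp: the other wooden stamp, 72 mm tall, with a round foot 28 mm across; origin at the centre of its underside. To be left alone; it may stand on either side of the bar stamp
- ink_pad: ink pad in a flat open tin fixed to the desk, 69 (x) x 99 (y) mm; rim 10 mm above the desk. Its thin lid stands open along the +x edge (34 mm from the origin), leaning back, up to about 78 mm above the desk. Origin on the desk under the middle of the tin, z up
- ink_face (a point): centre of the hard ink cushion's upper face, 7 mm above the desk, 3 mm below the rim; the cushion is 58 (x) x 90 (y) mm, axes as the ink pad's. Set the foot's long side along y, some 8 mm to -x of the centre to keep fingers off the lid
- stamp_box (a point): centre of the printed oblong box (36 x 62 mm outline, lower right of the card seen from the robot), on the card's face. z is the card's upward normal, leaning 0.26 rad (15 degrees) from vertical towards the robot; y along the box's long side, level; x up the slope. It sinks with the card. The ring 34 mm across on the card's left half belongs to the round stamp
- card_board (a joint): how far the sprung board under the card is pressed in along the card's normal, m: 0 up, 0.010 bottomed. It starts to give at about 1 N, then takes 1.5 N per mm (about 8.5 N at 5 mm)
- tape_roll: roll of white tape lying flat, 64 mm across, 18 mm high, bystander; origin under its centre
- glue: glue stick standing upright, 28 mm across, 88 mm high, bystander near the robot; origin under its centre
- correction: correction tape, 22 x 58 x 16 mm, lying near the robot, bystander; origin under its centre
- stand: grey sloping stand fixed to the desk, about 150 x 170 mm, origin on the desk under its middle; it holds the sprung board with the card (132 x 150 mm, its face 28 to 63 mm above the desk, no rim above it)

How it is judged:
By the outcome, as a careful person would: the job done as asked, in the order asked, and still so for the second after the job is handed in, while the arm keeps its last pose, push and grip.
It also fails if it takes over 48 s, if anything falls off the work surface, if the arm or the gripper's body presses on something with over 40 N, if the wrist force passes 120 N, or if a joint passes its speed limit or range.

## Working session

There is one attempt and no reset: what is moved stays moved. The work goes in short steps, Python scripts to look and compute and a shell command to move; the robot and the scene stay as the last step left them, time stands still between calls to the robot, and variables do not carry over. Pictures are saved under pics/ and viewed, at most 10 in all, crops included, and the job is handed in when it is done.

```bash
mkdir -p pics; python3 - <<'E'
from workcell import env, imaging
import cv2, numpy as np
s=env.read_state(); print({k:np.round(v,4).tolist() for k,v in s.items()})
for n in("scene","top"):
    im=imaging.grab_frame(n); cv2.imwrite(f"pics/{n}0.png",im[:,:,::-1])
    p=imaging.camera_params(n); print(n,{k:np.round(v,4).tolist() for k,v in p.items()})
print(imaging.camera_params("wrist"))
E
```

```text
{'t': 0.0, 'joint_pos': [-1.3166, 0.3512, 1.6524, -0.0, 1.1391, -0.0846], 'joint_velocities': [-0.0015, -0.0016, -0.0005, -0.0, 0.0006, 0.0017], 'joint_torque': [-0.0009, -50.6109, -29.1401, -0.0002, 0.0046, 0.0], 'tool_pos': [0.1827, -0.5185, 0.3033], 'ee_rot': [-3.0954, -0.5294, 0.0002], 'ft_force': [0.0773, 0.1774, -0.5404], 'moment': [-0.0188, 0.0298, -0.01], 'grip_force': 0.0, 'opening': 1.0008}
scene {'fx': 433.1595, 'fy': 433.1595, 'cx': 282.0007, 'cy': 211.4057, 'R': [[-0.7989, -0.6013, 0.0128], [-0.2915, 0.3684, -0.8828], [0.5261, -0.709, -0.4696]], 't': [0.3046, 0.2344, 0.5663]}
top {'fx': 470.1708, 'fy': 470.1708, 'cx': 284.6388, 'cy': 207.9388, 'R': [[0.0234, -0.9997, -0.0078], [-0.9918, -0.0222, -0.126], [0.1258, 0.0107, -0.992]], 't': [-0.1129, 0.433, 0.9086]}
{'fx': 305.0164450285223, 'fy': 305.0164450285223, 'cx': 274.7338974262034, 'cy': 209.81232434735787, 'mount': array([[-8.22785415e-05, -9.54982698e-01, -2.96661490e-01,
         7.53480687e-02],
       [ 9.99999962e-01, -1.56223922e-04,  2.25552041e-04,
        -7.75813242e-04],
       [-2.61743918e-04, -2.96661460e-01,  9.54982675e-01,
        -7.01351532e-02],
       [ 0.00000000e+00,  0.00000000e+00,  0.00000000e+00,
         1.00000000e+00]])}
```

View pics/scene0.png

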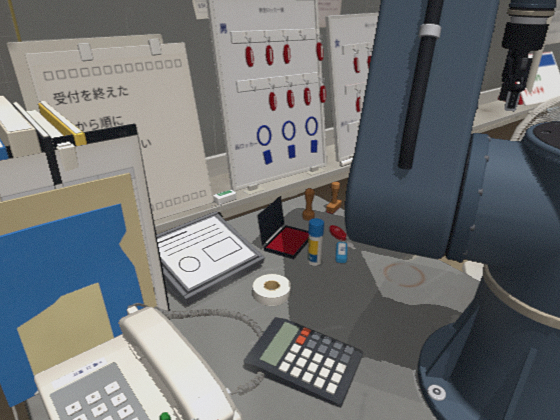

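View pics/top0.png

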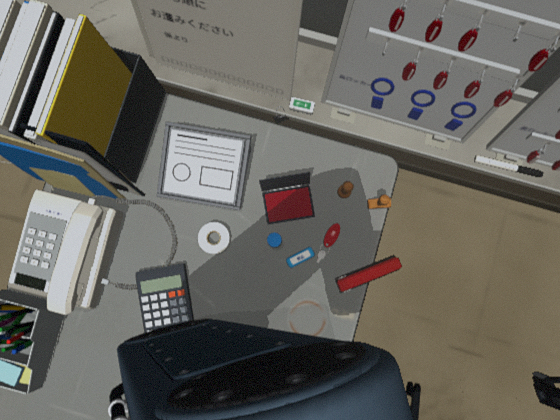

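The top view shows the card at about (205,165), the red pad at (288,205), one stamp at (345,188) and another at (380,201), near the desk edge. I'll enlarge these areas to tell the stamps apart.

```bash
cat > h.py <<'E'
import numpy as np, cv2
from workcell import env, imaging
from scipy.spatial.transform import Rotation as Ro
def ray(n,uv,pose=None):
    p=imaging.camera_params(n); d=np.array([(uv[0]-p['cx'])/p['fx'],(uv[1]-p['cy'])/p['fy'],1.])
    if n=='wrist':
        T=np.eye(4);T[:3,:3]=Ro.from_rotvec(pose['ee_rot']).as_matrix();T[:3,3]=pose['tool_pos'];T=T@p['mount']
        return T[:3,3],T[:3,:3]@d
    R=np.array(p['R']);return -R.T@np.array(p['t']),R.T@d
def onz(n,uv,z,pose=None):
    o,d=ray(n,uv,pose);return o+d*(z-o[2])/d[2]
def onplane(n,uv,pt,nrm,pose=None):
    o,d=ray(n,uv,pose);return o+d*(np.dot(np.subtract(pt,o),nrm)/np.dot(d,nrm))
def two(a,b):
    (o1,d1),(o2,d2)=a,b
    s=np.linalg.lstsq(np.c_[d1,-d2],o2-o1,rcond=None)[0]
    p,q=o1+s[0]*d1,o2+s[1]*d2;return (p+q)/2,np.linalg.norm(p-q)
def proj(n,X,pose=None):
    p=imaging.camera_params(n)
    if n=='wrist':
        T=np.eye(4);T[:3,:3]=Ro.from_rotvec(pose['ee_rot']).as_matrix();T[:3,3]=pose['tool_pos'];T=np.linalg.inv(T@p['mount']);c=T[:3,:3]@X+T[:3,3]
    else: c=np.array(p['R'])@X+np.array(p['t'])
    return np.array([p['fx']*c[0]/c[2]+p['cx'],p['fy']*c[1]/c[2]+p['cy']])
E
python3 - <<'E'
import cv2,numpy as np
from h import onz
t=cv2.imread('pics/top0.png');s=cv2.imread('pics/scene0.png')
a=cv2.resize(t[115:225,155:405],None,fx=3.2,fy=3.2,interpolation=cv2.INTER_CUBIC)
b=cv2.resize(s[170:270,155:355],None,fx=2.4,fy=2.4,interpolation=cv2.INTER_CUBIC)
o=np.zeros((a.shape[0]+b.shape[0],800,3),np.uint8);o[:a.shape[0],:]=a;o[a.shape[0]:,:b.shape[1]]=b
cv2.imwrite('pics/c1.png',o);print(o.shape)
for uv in[(345,188),(380,201),(288,205),(216,177),(397,155)]:print(uv,onz('top',uv,0.03).round(3))
E
```

```text
(592, 800, 3)
(345, 188) [ 0.478 -0.222  0.03 ]
(380, 201) [ 0.453 -0.292  0.03 ]
(288, 205) [ 0.441 -0.11   0.03 ]
(216, 177) [0.494 0.036 0.03 ]
(397, 155) [ 0.547 -0.326  0.03 ]
```

View pics/c1.png

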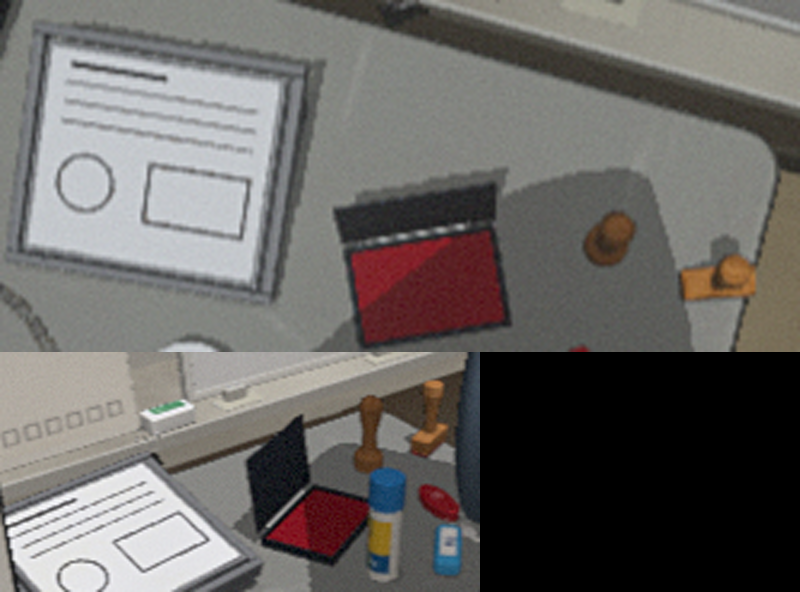

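The bar stamp is the lighter orange one at about top (379,202), and its foot runs roughly along world y. The round stamp is at (345,190). I'll move the wrist camera above the bar stamp.

```bash
python3 -m creep '{"jaw":[1,0.8,0.6,0.55,0.55,0.55,0.55],"slide":[[4.2,4.1,0],[4.2,4.1,0],[4.2,4.1,0],[4.2,4.1,0],[4.2,4.1,0],[4.0,3.5,-2],[0,0,0]],"dr":[[0,0,-3],[0,0,-3],[0,0,-3],[0,0,-3],[0,0,-3],[0,0,-3],[0,0,0]]}'
python3 - <<'E'
from h import *
import json
s=env.read_state();im=imaging.grab_frame('wrist');cv2.imwrite('pics/w1.png',im[:,:,::-1])
json.dump({k:np.array(s[k]).tolist() for k in('tool_pos','ee_rot')},open('w1.json','w'))
print(Ro.from_rotvec(s['ee_rot']).as_matrix().round(3),s['joint_pos'])
E
```

```text
t: 0.98
tool_pos: [0.4342, -0.2762, 0.2824]
ee_rot: [-3.139, -0.044, 0.003]
ft_force: [-1.3, -0.5, 0.6]
opening: 0.547
grip_force: 0.0
[[ 1.     0.028 -0.002]
 [ 0.028 -1.     0.002]
 [-0.002 -0.002 -1.   ]] [-6.57161223e-01  3.12286451e-01  1.76431813e+00  3.87637343e-04
  1.06768551e+00  8.85288630e-01]
```

View pics/w1.png

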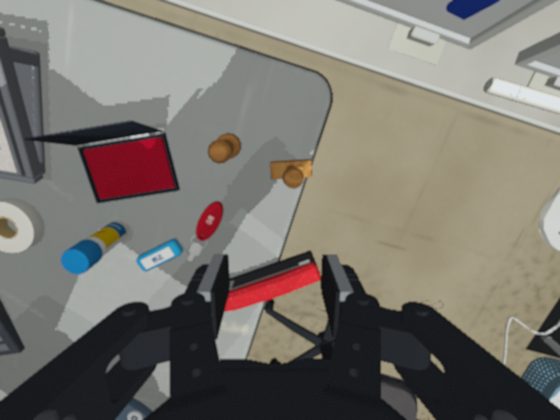

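The wrist view shows the bar stamp at (292,170), with its foot near (292,168) and its handle top near (293,176). The round stamp is at (225,147) and the pad at (130,168).

```bash
cat > m.py <<'E'
from h import *
def orange(im): # rgb
    h=cv2.cvtColor(im,cv2.COLOR_RGB2HSV)
    return cv2.inRange(h,(6,120,110),(20,255,255))
def comps(m,amin=30):
    n,l,st,c=cv2.connectedComponentsWithStats(m)
    return [(st[i].tolist(),c[i].round(1).tolist()) for i in range(1,n) if st[i][4]>=amin]
E
python3 - <<'E'
from m import *
import json
w=json.load(open('w1.json'))
for f,n in(('w1','wrist'),('top0','top'),('scene0','scene')):
    im=cv2.imread(f'pics/{f}.png')[:,:,::-1].copy();print(n,comps(orange(im)))
print(onz('wrist',(293,176),.07,w),onz('wrist',(292,165),.017,w),onz('top',(379,202),.017))
E
```

```text
wrist [([209, 134, 30, 27, 437], [221.7, 147.5]), ([271, 160, 41, 27, 731], [291.6, 171.3])]
top [([368, 195, 23, 14, 200], [379.8, 202.1]), ([169, 291, 7, 6, 33], [171.7, 293.6]), ([177, 290, 7, 6, 31], [180.2, 292.2])]
scene [([332, 182, 8, 7, 41], [335.7, 184.6]), ([327, 200, 15, 8, 57], [333.7, 203.8]), ([301, 328, 9, 8, 37], [305.1, 331.8]), ([296, 335, 10, 10, 55], [300.1, 339.6])]
[ 0.45481717 -0.29176497  0.07      ] [ 0.45680141 -0.29351421  0.017     ] [ 0.45298247 -0.29232582  0.017     ]
```

```bash
python3 -m creep '{"jaw":[0.55,0.55,0.55,0.55],"slide":[[1,-0.8,-5],[1,-0.8,-5],[0,0,-1],[0,0,0]],"dr":[[0,0,0],[0,0,0],[0,0,0],[0,0,0]]}'
python3 - <<'E'
from m import *
import json
s=env.read_state();im=imaging.grab_frame('wrist');cv2.imwrite('pics/w2.png',im[:,:,::-1])
json.dump({k:np.array(s[k]).tolist() for k in('tool_pos','ee_rot')},open('w2.json','w'))
print(s['tool_pos'],s['ee_rot'],comps(orange(im)))
cv2.imwrite('pics/w2c.png',cv2.resize(im[100:300,180:380,::-1],None,fx=3,fy=3,interpolation=cv2.INTER_CUBIC))
E
```

```text
t: 1.52
tool_pos: [0.4524, -0.2952, 0.1746]
ee_rot: [-3.141, -0.038, 0.0]
ft_force: [0.7, -0.6, 0.7]
opening: 0.549
grip_force: 0.0
[ 0.45239282 -0.29520615  0.17464575] [-3.14132000e+00 -3.76805908e-02  2.66199397e-04] [([166, 167, 32, 24, 307], [184.3, 175.7]), ([140, 186, 33, 31, 721], [155.7, 201.2]), ([243, 203, 58, 25, 996], [272.0, 214.2]), ([257, 228, 29, 26, 553], [271.0, 240.1])]
```

View pics/w2c.png

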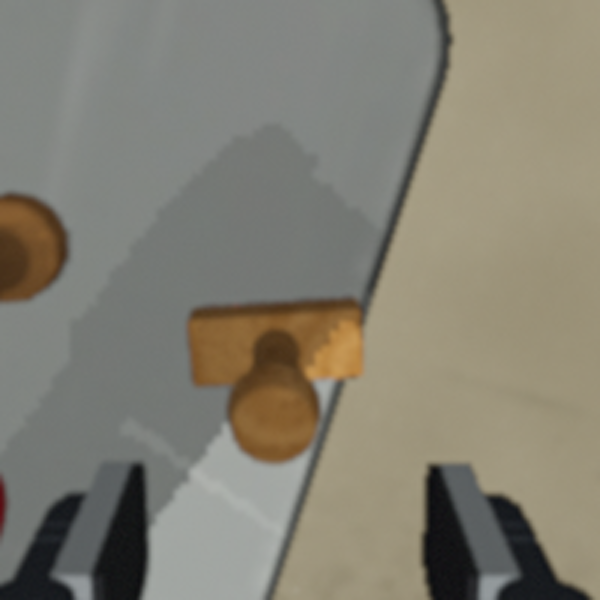

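The crop shows the foot's top face with corners near crop (190,314), (361,309), (363,378) and (194,386). The handle top is a disc at about (274,415), and the fingers straddle it at the bottom.

```bash
python3 - <<'E'
from m import *
import json
w=json.load(open('w2.json'))
c=[onz('wrist',(u/3+180,v/3+100),.017,w) for u,v in((190,314),(361,309),(363,378),(194,386))]
print(np.round(c,4)); m=np.mean(c,0)
e=(c[0]-c[1]+c[3]-c[2])/2;print('centre',m,'len',np.linalg.norm(e[:2]),'yaw y axis',np.degrees(np.arctan2(e[1],e[0])), 'w',np.linalg.norm(c[0]-c[3]),np.linalg.norm(c[1]-c[2]))
print('handle',onz('wrist',(274/3+180,415/3+100),.071,w))
R=Ro.from_rotvec(w['ee_rot']).as_matrix();print('tool y yaw',np.degrees(np.arctan2(-R[1,1],-R[0,1])))
# tops of handle in the other views to check
p=np.r_[m[:2],.071];print(proj('top',p),proj('scene',p))
E
```

```text
[[ 0.4603 -0.27    0.017 ]
 [ 0.4628 -0.3143  0.017 ]
 [ 0.4438 -0.3157  0.017 ]
 [ 0.4404 -0.2709  0.017 ]]
centre [ 0.45182457 -0.29274418  0.017     ] len 0.044617226770291424 yaw y axis 93.68497783908447 w 0.019937503327673814 0.019044351134191426
handle [ 0.45511981 -0.29247092  0.071     ]
tool y yaw 91.37447628432665
[384.66797924 198.66472966] [335.40045199 181.36182652]
```

```bash
python3 -m creep '{"jaw":[0.55,0.55,0.55,0.55,0.55,0.55],"slide":[[0.1,0.25,0],[0,0,-2],[0,0,-2],[0,0,-2],[0,0,-1.2],[0,0,0]],"dr":[[0,0,2.3],[0,0,0],[0,0,0],[0,0,0],[0,0,0],[0,0,0]]}'
```

```text
t: 2.33
tool_pos: [0.4538, -0.2922, 0.1021]
ee_rot: [-3.14, -0.103, 0.0]
ft_force: [-0.1, 0.2, 0.1]
opening: 0.55
grip_force: 0.0
```

```bash
python3 -m creep '{"jaw":[0,0,0,0,0,0],"slide":[[0,0,0],[0,0,0],[0,0,0],[0,0,0],[0,0,0],[0,0,0]],"dr":[[0,0,0],[0,0,0],[0,0,0],[0,0,0],[0,0,0],[0,0,0]]}'
python3 -m creep '{"jaw":[0,0,0,0],"slide":[[0,0,3],[0,0,4],[0,0,4],[0,0,0]],"dr":[[0,0,0],[0,0,0],[0,0,0],[0,0,0]]}'
python3 - <<'E'
from m import *
import json
s=env.read_state();im=imaging.grab_frame('wrist');cv2.imwrite('pics/w3.png',im[:,:,::-1])
json.dump({k:np.array(s[k]).tolist() for k in('tool_pos','ee_rot')},open('w3.json','w'))
print(s['ft_force'],s['moment'],s['joint_pos'])
sc=imaging.grab_frame('scene');t=imaging.grab_frame('top');cv2.imwrite('pics/scene3.png',sc[:,:,::-1]);cv2.imwrite('pics/top3.png',t[:,:,::-1])
a=cv2.resize(im[160:360,175:375,::-1],None,fx=2.5,fy=2.5,interpolation=cv2.INTER_CUBIC)
u,v=proj('scene',np.array(s['tool_pos'])-[0,0,.08]).astype(int);print(u,v)
b=cv2.resize(sc[v-50:v+50,u-30:u+30,::-1],None,fx=5,fy=5,interpolation=cv2.INTER_CUBIC)
cv2.imwrite('pics/c3.png',np.hstack([a,b]))
E
```

```text
t: 3.08
tool_pos: [0.4542, -0.2926, 0.1029]
ee_rot: [3.139, 0.102, 0.002]
ft_force: [-0.2, 0.5, 6.8]
opening: 0.214
grip_force: 58.4
t: 3.58
tool_pos: [0.4547, -0.2928, 0.2149]
ee_rot: [3.136, 0.102, 0.007]
ft_force: [-0.6, -0.7, -0.8]
opening: 0.213
grip_force: 58.6
[-0.61575301 -0.69465431 -0.77237112] [-0.01334624 -0.03532433 -0.00977326] [-6.58260036e-01  4.42966329e-01  1.76081747e+00  5.65739606e-05
  9.32267098e-01  8.47616480e-01]
336 154
```

View pics/c3.png

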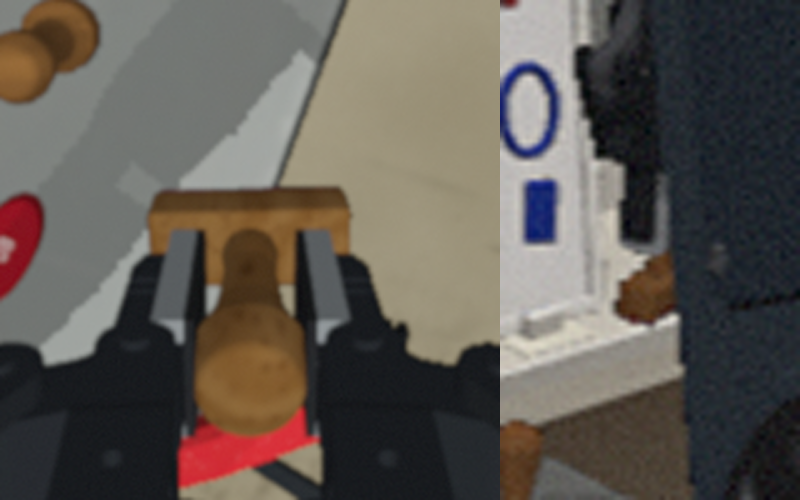

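Held: the crop shows the foot square between the fingers. Its top-face +x edge runs from (150,212) to (350,209) and its lower +x edge from (162,190) to (340,187).

```bash
python3 - <<'E'
from m import *
import json
w=json.load(open('w3.json'));R=Ro.from_rotvec(w['ee_rot']).as_matrix();t=np.array(w['tool_pos'])
f=lambda u,v,d:(R.T@(onplane('wrist',(u/2.5+175,v/2.5+160),t+R[:,2]*d,R[:,2],w)-t)*1000).round(2)
for u,v,d in((150,212,.0859),(350,209,.0859),(352,255,.0859),(149,255,.0859),(162,190,.1029),(340,187,.1029),(250,381,.0319)):print((u,v),f(u,v,d))
# pad / card seen by top & scene: masks
for n in('top','scene'):
    im=cv2.imread(f'pics/{n}0.png');h=cv2.cvtColor(im,cv2.COLOR_BGR2HSV)
    r=cv2.inRange(h,(0,120,60),(8,255,255))|cv2.inRange(h,(170,120,60),(180,255,255))
    roi=np.zeros_like(r)
    if n=='top':roi[185:228,255:320]=255
    else:roi[220:262,255:312]=255
    c=max(cv2.findContours(r&roi,0,2)[0],key=cv2.contourArea);q=cv2.minAreaRect(c);print(n,cv2.contourArea(c),q)
    ap=cv2.approxPolyDP(cv2.convexHull(c),3,True)[:,0]
    W=np.array([onz(n,p,.007) for p in ap]);print(ap.tolist(),W.round(4).tolist(),W.mean(0))
    ctr=cv2.moments(cv2.convexHull(c));
    print('cen',onz(n,(ctr['m10']/ctr['m00'],ctr['m01']/ctr['m00']),.007))
E
```

```text
(150, 212) [  6.35 -22.67  85.9 ]
(350, 209) [ 7.06 21.73 85.9 ]
(352, 255) [-4.23 22.63 85.9 ]
(149, 255) [ -4.22 -23.31  85.9 ]
(162, 190) [  4.68 -21.92 102.9 ]
(340, 187) [  5.46  21.51 102.9 ]
(250, 381) [ 1.45 -0.52 31.9 ]
top 1188.0 ((288.10809326171875, 204.1486358642578), (28.605422973632812, 44.22332763671875), 80.53767395019531)
[[307, 187], [310, 215], [269, 221], [265, 194]] [[0.4821, -0.1474, 0.007], [0.4247, -0.1545, 0.007], [0.4106, -0.0717, 0.007], [0.4657, -0.062, 0.007]] [ 0.44577965 -0.10892691  0.007     ]
cen [ 0.44578516 -0.10966325  0.007     ]
scene 624.5 ((287.2423095703125, 240.11151123046875), (37.36266326904297, 24.820737838745117), 15.255120277404785)
[[308, 234], [293, 254], [266, 247], [285, 228]] [[0.4291, -0.1529, 0.007], [0.4101, -0.0732, 0.007], [0.4663, -0.0606, 0.007], [0.4812, -0.1432, 0.007]] [ 0.44669607 -0.107481    0.007     ]
cen [ 0.44506787 -0.10622402  0.007     ]
```

```bash
python3 -m creep '{"jaw":[0,0,0,0,0,0,0,0],"slide":[[-0.3,4.6,0],[-0.3,4.6,0],[-0.3,4.6,0],[-0.4,4.5,0],[0,0,-4],[0,0,-4],[0,0,-1],[0,0,0]],"dr":[[0,0,1.7],[0,0,1.7],[0,0,1.7],[0,0,1.6],[0,0,0],[0,0,0],[0,0,0],[0,0,0]]}'
python3 - <<'E'
from m import *
import json
s=env.read_state();im=imaging.grab_frame('wrist');sc=imaging.grab_frame('scene');t=imaging.grab_frame('top');cv2.imwrite('pics/w4.png',im[:,:,::-1]);cv2.imwrite('pics/scene4.png',sc[:,:,::-1])
R=Ro.from_rotvec(s['ee_rot']).as_matrix();print(R.round(4),s['joint_pos'])
json.dump({k:np.array(s[k]).tolist() for k in('tool_pos','ee_rot')},open('w4.json','w'))
a=cv2.resize(im[130:330,150:400,::-1],None,fx=1.6,fy=1.6,interpolation=cv2.INTER_CUBIC)
b=cv2.resize(sc[180:280,240:340,::-1],None,fx=3.2,fy=3.2,interpolation=cv2.INTER_CUBIC)
c=cv2.resize(cv2.imread('pics/top0.png')[120:215,155:255],None,fx=4,fy=2.8,interpolation=cv2.INTER_CUBIC)
c=cv2.imread('pics/top0.png')[115:205,155:245];c=cv2.resize(c,None,fx=3,fy=3,interpolation=cv2.INTER_CUBIC)
d=cv2.imread('pics/scene0.png')[215:295,160:265];d=cv2.resize(d,None,fx=3,fy=3,interpolation=cv2.INTER_CUBIC)
o=np.zeros((600,800,3),np.uint8);o[:320,:400]=a;o[:320,400:720]=b;o[325:325+270,:270]=c;o[325:565,400:715]=d
cv2.imwrite('pics/c4.png',o)
E
```

```text
t: 4.72
tool_pos: [0.4406, -0.1092, 0.1216]
ee_rot: [-3.128, -0.285, 0.002]
ft_force: [0.4, 0.3, 0.4]
opening: 0.213
grip_force: 58.7
[[ 9.836e-01  1.805e-01 -1.600e-03]
 [ 1.805e-01 -9.836e-01  6.000e-04]
 [-1.500e-03 -9.000e-04 -1.000e+00]] [-3.45631429e-01  4.80814473e-01  2.02686494e+00  1.24006888e-06
  6.35645313e-01  1.04364583e+00]
```

View pics/c4.png

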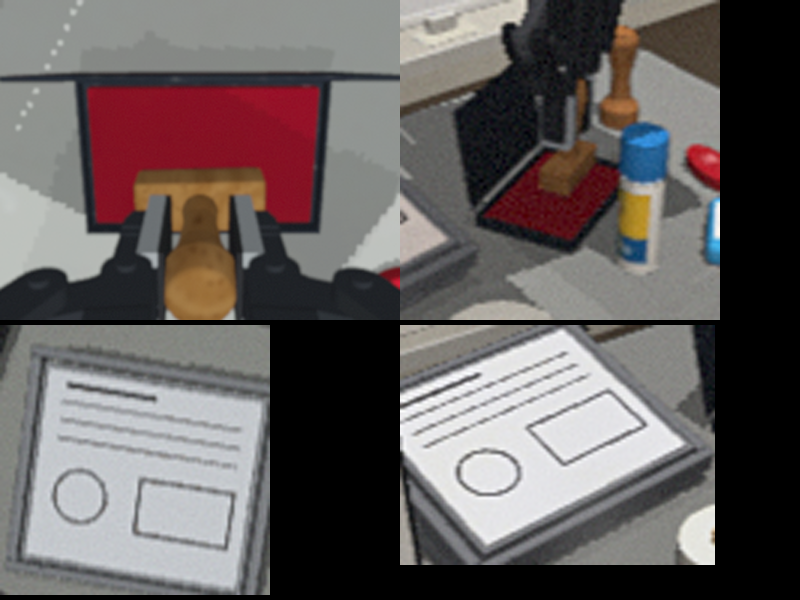

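The stamp hangs square over the pad, about 11 mm above it and clear of the lid. In the lower crops the box corners are at top crop (140,480), (234,494), (228,549), (134,533) and scene crop (527,431), (614,391), (644,425), (565,465). Now I'll press it on the pad.

```bash
python3 -m creep '{"jaw":[0,0,0,0],"slide":[[0,0,-0.5],[0,0,-0.4],[0,0,-0.25],[0,0,0]],"dr":[[0,0,0],[0,0,0],[0,0,0],[0,0,0]]}'
python3 - <<'E'
from m import *
T=[(140,480),(234,494),(228,549),(134,533)];S=[(527,431),(614,391),(644,425),(565,465)]
P=[]
for a,b in zip(T,S):
    p,e=two(ray('top',(a[0]/3+155,(a[1]-325)/3+115)),ray('scene',((b[0]-400)/3+160,(b[1]-325)/3+215)));P.append(p);print(p.round(4),round(e,4))
P=np.array(P);c=P.mean(0);y=(P[0]+P[3]-P[1]-P[2])/2;x=(P[0]+P[1]-P[2]-P[3])/2
print(c,np.linalg.norm(x),np.linalg.norm(y),'yaw y',np.degrees(np.arctan2(y[1],y[0])),'slope',np.degrees(np.arctan2(x[2],np.hypot(*x[:2]))),'yaw x',np.degrees(np.arctan2(x[1],x[0])),y)
E
```

```text
t: 5.38
tool_pos: [0.4408, -0.1092, 0.1102]
ee_rot: [-3.129, -0.285, 0.0]
ft_force: [-0.5, 0.5, 0.0]
opening: 0.209
grip_force: 58.8
[0.5119 0.0628 0.0443] 0.0002
[ 5.025e-01 -5.000e-04  4.550e-02] 0.0025
[0.4696 0.0049 0.0356] 0.0028
[0.4776 0.0666 0.0366] 0.0001
[0.49040057 0.03347307 0.04049208] 0.03498650957207918 0.06309427479915422 yaw y 82.06935900345628 slope 14.575549706025246 yaw x -7.762508277925787 [ 0.00870537  0.06249073 -0.00011443]
```

```bash
python3 -m creep '{"jaw":[0,0,0],"slide":[[0,0,-0.1],[0,0,-0.1],[0,0,0]],"dr":[[0,0,0],[0,0,0],[0,0,0]]}'
```

```text
t: 5.75
tool_pos: [0.4415, -0.1092, 0.1099]
ee_rot: [3.128, 0.285, 0.003]
ft_force: [-4.8, 4.8, 26.3]
opening: 0.215
grip_force: 61.0
```

```bash
python3 -m creep '{"jaw":[0,0,0,0],"slide":[[0,0,-0.0],[0,0,-0.0],[0,0,0],[0,0,0]],"dr":[[0,0,0],[0,0,0],[0,0,0],[0,0,0]]}'
python3 -m creep '{"jaw":[0,0,0,0,0,0],"slide":[[0,0,1],[0,0,4],[0,0,5],[0,0,3],[0,0,0],[0,0,0]],"dr":[[0,0,0],[0,0,0],[0,0,0],[0,0,0],[0,0,0],[0,0,0]]}'
python3 - <<'E'
from m import *
s=env.read_state();R=Ro.from_rotvec(s['ee_rot']).as_matrix();print(R.round(4))
yaw=np.radians(-7.9);sl=.26
x=np.array([np.cos(yaw)*np.cos(sl),np.sin(yaw)*np.cos(sl),np.sin(sl)]);y=np.array([-np.sin(yaw),np.cos(yaw),0]);z=np.cross(x,y)
Rt=np.c_[x,-y,-z];print(Rt.round(3))
print('dr deg',np.degrees(Ro.from_matrix(Rt@R.T).as_rotvec()))
c=np.array([.4904,.0335,.0405])
f=np.array([-.0038,0,.1029])
for h in(.03,0):
    tcp=c+z*h-Rt@f;print(h,tcp,(tcp-s['tool_pos'])*100)
print(s['ft_force'],s['joint_pos'])
E
```

```text
t: 6.25
tool_pos: [0.4415, -0.1092, 0.1099]
ee_rot: [3.128, 0.285, 0.003]
ft_force: [-5.4, 4.0, 26.2]
opening: 0.211
grip_force: 61.0
t: 7.0
tool_pos: [0.4404, -0.1091, 0.2377]
ee_rot: [-3.128, -0.285, 0.001]
ft_force: [-0.1, -0.9, -1.5]
opening: 0.215
grip_force: 59.4
[[ 9.835e-01  1.807e-01 -9.000e-04]
 [ 1.807e-01 -9.835e-01  3.000e-04]
 [-9.000e-04 -5.000e-04 -1.000e+00]]
[[ 0.957 -0.137  0.255]
 [-0.133 -0.991 -0.035]
 [ 0.257 -0.    -0.966]]
dr deg [  0.30081788 -15.00715959 -18.20996093]
0.03 [0.46019568 0.0376912  0.16991013] [ 1.97645863 14.67925243 -6.77941289]
0 [0.4678349  0.03663117 0.14091843] [ 2.74038079 14.57324947 -9.67858282]
[-0.12454231 -0.88033622 -1.54395071] [-3.45482322e-01  2.67599505e-01  1.95722048e+00 -1.66725604e-05
  9.17768997e-01  1.04362447e+00]
```

```bash
python3 -m creep '{"jaw":[0,0,0,0,0,0,0],"slide":[[0.5,4.9,0],[0.6,4.9,0],[0.6,4.9,0],[0,0,-2.5],[0,0,-2.5],[0,0,-0.8],[0,0,0]],"dr":[[0.1,-5,-6.07],[0.1,-5,-6.07],[0.1,-5,-6.07],[0,0,0],[0,0,0],[0,0,0],[0,0,0]]}'
cat > look.py <<'E'
import sys,json
from m import *
k=sys.argv[1]
s=env.read_state();im=imaging.grab_frame('wrist');sc=imaging.grab_frame('scene');cv2.imwrite(f'pics/w{k}.png',im[:,:,::-1]);cv2.imwrite(f'pics/scene{k}.png',sc[:,:,::-1])
json.dump({q:np.array(s[q]).tolist() for q in('tool_pos','ee_rot')},open(f'w{k}.json','w'))
R=Ro.from_rotvec(s['ee_rot']).as_matrix();print(R.round(4),s['tool_pos'],s['ft_force'],s['moment'])
a=cv2.resize(im[130:330,175:375,::-1],None,fx=2.5,fy=2.5,interpolation=cv2.INTER_CUBIC)
b=cv2.resize(sc[185:285,190:250,::-1],None,fx=5,fy=5,interpolation=cv2.INTER_CUBIC)
cv2.imwrite(f'pics/c{k}.png',np.hstack([a,b]))
E
python3 look.py 5
```

```text
t: 7.88
tool_pos: [0.4574, 0.0355, 0.1797]
ee_rot: [3.09, -0.207, 0.396]
ft_force: [0.4, 0.9, -0.1]
opening: 0.208
grip_force: 59.4
[[ 0.959  -0.1336  0.2498]
 [-0.1288 -0.991  -0.0358]
 [ 0.2524  0.0021 -0.9676]] [0.45740801 0.03554029 0.17973049] [ 0.39161626  0.91648861 -0.12866059] [0.06685466 0.12670948 0.01684214]
```

View pics/c5.png

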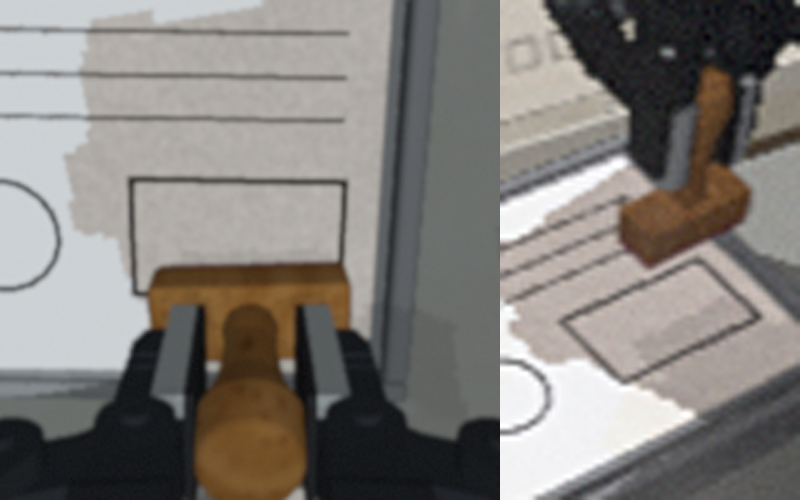

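The wrist crop shows the box corners at (130,178), (347,181) and (133,293), with the foot's top +x edge from (150,284) to (350,280). The foot hangs about 40 mm above the card, near the box.

```bash
cat > rel.py <<'E'
from m import *
import json
def rel(k,box,foot,c=np.array([.4904,.0335,.0405])):
    w=json.load(open(f'w{k}.json'));R=Ro.from_rotvec(w['ee_rot']).as_matrix();t=np.array(w['tool_pos'])
    px=lambda u,v:(u/2.5+175,v/2.5+130)
    yaw=np.radians(-7.9);n=np.array([-np.cos(yaw)*np.sin(.26),-np.sin(yaw)*np.sin(.26),np.cos(.26)])
    B=np.array([onplane('wrist',px(*p),c,n,w) for p in box])
    F=np.array([onplane('wrist',px(*p),t+R[:,2]*d,R[:,2],w) for *p,d in foot])
    return w,R,t,B,F,n
E
python3 - <<'E'
from rel import *
w,R,t,B,F,n=rel('5',[(130,178),(347,181),(133,293)],[(150,284,.0859),(350,280,.0859),(160,268,.1029),(342,264,.1029)])
print(B.round(4),np.linalg.norm(B[0]-B[1]),np.linalg.norm(B[0]-B[2]))
y=B[0]-B[1];print('box yaw',np.degrees(np.arctan2(y[1],y[0])),'centre',(B[1]+B[2])/2)
print('foot tool frame',((F-t)@R*1000).round(2));e=F[0]-F[1];print('foot yaw',np.degrees(np.arctan2(e[1],e[0])), np.degrees(np.arctan2(*(F[2]-F[3])[[1,0]])))
print('tool yaw y',np.degrees(np.arctan2(-R[1,1],-R[0,1])),'tilt z vs n deg',np.degrees(np.arccos(-R[:,2]@n)))
# scene check: where would foot bottom corners / box centre project
E
```

```text
[[0.5126 0.0632 0.0453]
 [0.5033 0.0009 0.0451]
 [0.4778 0.0687 0.0359]] 0.06303348460873014 0.0364196541401116
box yaw 81.51875726214652 centre [0.49057325 0.03478044 0.04049884]
foot tool frame [[  6.95 -22.53  85.9 ]
 [  7.9   21.86  85.9 ]
 [  3.78 -22.32 102.9 ]
 [  4.82  22.17 102.9 ]]
foot yaw 83.51481355155073 83.62517097064324
tool yaw y 82.32118167097052 tilt z vs n deg 0.2849573138704292
```

```bash
python3 - <<'E'
import cv2,numpy as np
for k in(3,4,5):
    im=cv2.imread(f'pics/w{k}.png').astype(float)
    for u0,u1 in((241,247),(262,268),(296,302)):
        p=im[225:260,u0:u1].mean(1);print(k,u0,'R',p[:,2].astype(int).tolist())
    # handle knob: lower extent column
    h=cv2.cvtColor(im.astype(np.uint8),cv2.COLOR_BGR2HSV);m=cv2.inRange(h,(5,90,50),(20,255,255));ys=np.where(m[:,272:278].mean(1)>127)[0];print('knob bottom',ys.max(), 'row 300 ext',np.where(m[300,240:310])[0][[0,-1]]+240)
E
```

```text
3 241 R [114, 114, 114, 114, 113, 114, 115, 116, 116, 114, 104, 88, 80, 80, 83, 84, 85, 86, 90, 102, 118, 128, 132, 132, 133, 132, 125, 115, 107, 104, 103, 101, 101, 100, 98]
3 262 R [161, 161, 161, 160, 160, 160, 161, 161, 161, 154, 125, 91, 80, 82, 84, 86, 87, 89, 95, 109, 122, 129, 132, 134, 135, 135, 134, 134, 133, 128, 121, 116, 111, 106, 100]
3 296 R [160, 160, 160, 160, 160, 160, 160, 161, 152, 122, 85, 75, 77, 79, 81, 82, 83, 88, 103, 118, 127, 130, 131, 133, 137, 135, 119, 97, 83, 79, 78, 77, 74, 73, 72]
knob bottom 347 row 300 ext [253 296]
4 241 R [131, 131, 131, 132, 132, 132, 132, 132, 132, 129, 117, 101, 96, 98, 101, 102, 103, 103, 107, 121, 139, 151, 155, 156, 156, 155, 148, 137, 128, 125, 123, 122, 121, 120, 118]
4 262 R [132, 132, 132, 132, 132, 132, 132, 131, 132, 126, 109, 98, 98, 101, 102, 104, 105, 106, 113, 130, 144, 152, 156, 158, 159, 158, 158, 158, 156, 151, 144, 138, 132, 126, 121]
4 296 R [132, 131, 132, 132, 132, 132, 131, 132, 127, 112, 98, 94, 95, 96, 98, 99, 100, 106, 122, 139, 150, 153, 155, 157, 160, 159, 142, 118, 101, 96, 96, 94, 90, 89, 88]
knob bottom 333 row 300 ext [253 296]
5 241 R [175, 175, 176, 178, 179, 178, 177, 178, 178, 172, 151, 113, 81, 75, 79, 81, 82, 83, 87, 98, 114, 124, 128, 127, 127, 126, 119, 110, 103, 99, 97, 95, 94, 94, 93]
5 262 R [179, 179, 176, 176, 176, 174, 170, 167, 166, 158, 131, 95, 79, 78, 82, 83, 85, 86, 93, 107, 119, 126, 127, 128, 129, 129, 129, 129, 127, 121, 115, 109, 105, 100, 93]
5 296 R [177, 178, 178, 177, 172, 168, 167, 169, 163, 136, 97, 75, 73, 76, 78, 79, 80, 86, 100, 115, 123, 123, 118, 116, 119, 117, 105, 88, 80, 78, 77, 75, 72, 71, 71]
knob bottom 333 row 300 ext [253 296]
```

```bash
cat > tgt.py <<'E'
from m import *
import sys
s=env.read_state();R=Ro.from_rotvec(s['ee_rot']).as_matrix()
yaw=np.radians(-8.2);sl=.26
x=np.array([np.cos(yaw)*np.cos(sl),np.sin(yaw)*np.cos(sl),np.sin(sl)]);y=np.array([-np.sin(yaw),np.cos(yaw),0]);z=np.cross(x,y)
Rb=np.c_[x,-y,-z];Rt=Ro.from_rotvec(z*np.radians(-1.35)).as_matrix()@Rb
print('dr',np.degrees(Ro.from_matrix(Rt@R.T).as_rotvec()).round(2),'n',z.round(3))
c=np.array([.4905,.0342,.0405]);f=np.array([-.0036,-.0003,.1029])
for h in(.01,0,-.004):print(h,((c+z*h-Rt@f-s['tool_pos'])*100).round(2))
fo=np.array(s['tool_pos'])+R@f-c
print('foot rel box now mm',np.round([fo@x*1e3,fo@y*1e3,fo@z*1e3],2),'F',np.round(s['ft_force'],1),'Fn',round(float(np.dot(s['ft_force'],z)),1),np.round(s['moment'],2))
E
python3 tgt.py
```

```text
dr [ 0.42 -0.21 -1.82] n [-0.254  0.037  0.966]
0.01 [ 0.72  0.19 -3.02]
0 [ 0.98  0.16 -3.99]
-0.004 [ 1.08  0.14 -4.38]
foot rel box now mm [ 0.83 -3.   40.99] F [0.5 0.4 0.5] Fn 0.4 [0.06 0.14 0.04]
```

```bash
python3 -m creep '{"jaw":[0,0,0,0],"slide":[[0.3,0.19,-1.5],[0.4,0,-1.5],[0,0,0],[0,0,0]],"dr":[[0.2,-0.1,-0.9],[0.2,-0.1,-0.9],[0,0,0],[0,0,0]]}'; python3 tgt.py; python3 look.py 6
```

```text
t: 8.48
tool_pos: [0.4648, 0.0375, 0.1506]
ee_rot: [3.089, -0.257, 0.404]
ft_force: [-0.2, -0.6, -0.2]
opening: 0.211
grip_force: 59.4
dr [ 0.03 -0.03 -0.05] n [-0.254  0.037  0.966]
0.01 [ 0.04 -0.   -0.01]
0 [ 0.29 -0.04 -0.98]
-0.004 [ 0.39 -0.06 -1.36]
foot rel box now mm [-0.39 -0.04 10.2 ] F [-0.2 -0.6 -0.2] Fn -0.2 [-0.06  0.09  0.04]
[[ 0.9531 -0.1643  0.254 ]
 [-0.1602 -0.9864 -0.0369]
 [ 0.2566 -0.0055 -0.9665]] [0.46477046 0.0375096  0.1506327 ] [-0.23037082 -0.5814629  -0.23148316] [-0.05630768  0.09075898  0.03631022]
```

View pics/c6.png

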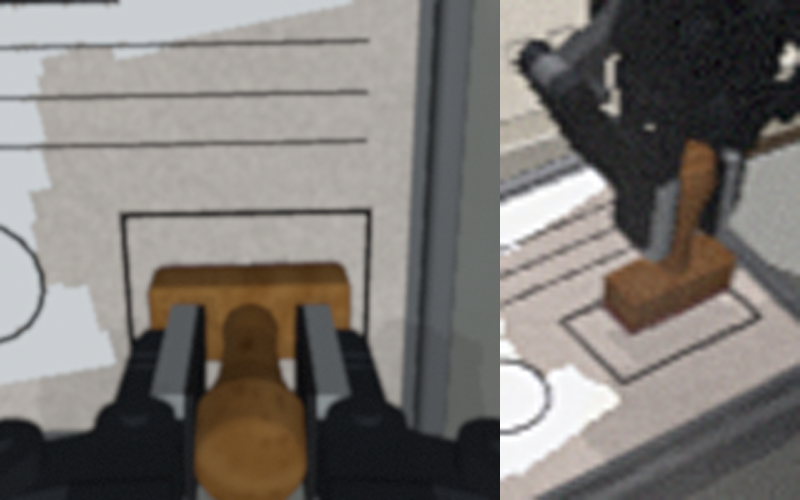

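The foot is now 10 mm above the card, and its edges run parallel to the box to within about half a degree. In the crop the box's top corners are at (123,214) and (370,211). I'll descend along the normal.

```bash
python3 -m creep '{"jaw":[0,0,0,0,0],"slide":[[0.14,-0.02,-0.4],[0.1,-0.02,-0.4],[0.05,0,-0.17],[0,0,0],[0,0,0]],"dr":[[0.1,0,-0.4],[0,0,0],[0,0,0],[0,0,0],[0,0,0]]}'; python3 tgt.py
```

```text
t: 9.2
tool_pos: [0.4676, 0.0372, 0.1407]
ee_rot: [3.089, -0.268, 0.403]
ft_force: [-0.3, -1.5, 2.7]
opening: 0.214
grip_force: 59.6
dr [-0.08 -0.03  0.36] n [-0.254  0.037  0.966]
0.01 [-0.24  0.03  0.98]
0 [ 0.01 -0.01  0.01]
-0.004 [ 0.12 -0.02 -0.37]
foot rel box now mm [-0.26  0.03 -0.1 ] F [-0.3 -1.5  2.7] Fn 2.6 [-0.09  0.22 -0.04]
```

```bash
python3 -m creep '{"jaw":[0,0,0,0,0,0],"slide":[[0.03,-0.0,-0.1],[0.03,-0.01,-0.1],[0.02,0,-0.1],[0.02,0,-0.08],[0,0,0],[0,0,0]],"dr":[[0,0,0],[0,0,0],[0,0,0],[0,0,0],[0,0,0],[0,0,0]]}'; python3 tgt.py; sed -i 's/sc\[185:285,190:250/sc[215:275,195:255/;s/fx=5,fy=5,/dsize=(500,500),/;s/None,dsize=(500,500)/(500,500)/' look.py; sed -i 's/im\[130:330,175:375,::-1\],None,fx=2.5,fy=2.5/im[180:255,215:335,::-1],(800,500)/;s/np.hstack(\[a,b\])/np.hstack([cv2.resize(a,(450,281)),b[:281]*0])/' look.py; python3 - <<'E'
from m import *
import json
s=env.read_state();im=imaging.grab_frame('wrist');sc=imaging.grab_frame('scene')
json.dump({q:np.array(s[q]).tolist() for q in('tool_pos','ee_rot')},open('w7.json','w'))
cv2.imwrite('pics/w7.png',im[:,:,::-1]);cv2.imwrite('pics/scene7.png',sc[:,:,::-1])
a=cv2.resize(im[190:290,205:345,::-1],(420,300),interpolation=cv2.INTER_CUBIC)
b=cv2.resize(sc[222:272,195:245,::-1],(380,380),interpolation=cv2.INTER_CUBIC)
o=np.zeros((380,800,3),np.uint8);o[:300,:420]=a;o[:,420:]=b;cv2.imwrite('pics/c7.png',o)
E
```

```text
t: 9.95
tool_pos: [0.4686, 0.037, 0.137]
ee_rot: [3.089, -0.268, 0.404]
ft_force: [-3.8, -1.6, 6.0]
opening: 0.212
grip_force: 60.1
dr [-0.07 -0.03  0.36] n [-0.254  0.037  0.966]
0.01 [-0.34  0.04  1.35]
0 [-0.09  0.01  0.39]
-0.004 [ 0.01 -0.01  0.  ]
foot rel box now mm [-0.19  0.03 -3.98] F [-3.8 -1.6  6. ] Fn 6.7 [-0.21  0.38 -0.07]
```

View pics/c7.png

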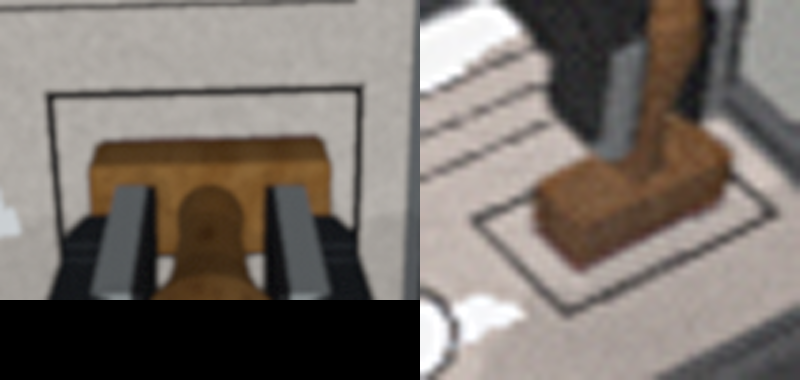

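The stamp is seated inside the box with a clear margin all round. In the scene crop the box corners are at (474,219), (569,313) and (776,213), with the foot's lower corners at (540,229), (580,268) and (722,203). In the wrist crop the box's top corners are at (49,94) and (361,88), with the foot's lower +x edge from (102,143) to (320,138).

```bash
python3 - <<'E'
from m import *
import json
w=json.load(open('w7.json'))
yaw=np.radians(-8.2);sl=.26
x=np.array([np.cos(yaw)*np.cos(sl),np.sin(yaw)*np.cos(sl),np.sin(sl)]);y=np.array([-np.sin(yaw),np.cos(yaw),0]);z=np.cross(x,y)
c=np.array([.4905,.0342,.0405])-.004*z
def q(n,uv):
    p=onplane(n,uv,c,z,w)-c;return np.round([p@x*1e3,p@y*1e3],1).tolist()
for nm,u,v in(('boxTL',474,219),('boxBL',569,313),('boxBR',776,213),('fTL',540,229),('fBL',580,268),('fBR',722,203)):print('scene',nm,q('scene',((u-420)/7.6+195,v/7.6+222)))
for nm,u,v in(('boxTL',49,94),('boxTR',361,88),('fTL',102,143),('fTR',320,138)):print('wrist',nm,q('wrist',(u/3+205,v/3+190)))
E
```

```text
scene boxTL [19.3, 30.4]
scene boxBL [-17.0, 29.9]
scene boxBR [-17.6, -31.7]
scene fTL [8.4, 19.4]
scene fBL [-6.9, 19.1]
scene fBR [-7.9, -22.7]
wrist boxTL [18.4, 31.8]
wrist boxTR [17.8, -30.8]
wrist fTL [7.5, 21.8]
wrist fTR [7.3, -22.6]
```

Both views put the stamp within about 1 mm of centre and 0.5° of the box direction. The push is about 6.7 N, so the board gives roughly 3.8 mm. I'll hold briefly, check the force, and hand in.

```bash
python3 -m creep '{"jaw":[0,0,0,0],"slide":[[0,0,0],[0,0,0],[0,0,0],[0,0,0]],"dr":[[0,0,0],[0,0,0],[0,0,0],[0,0,0]]}'; python3 -c "
from workcell import workorder
print(workorder.hand_in())"
```

```text
t: 10.55
tool_pos: [0.4686, 0.037, 0.137]
ee_rot: [3.089, -0.268, 0.404]
ft_force: [-3.3, -1.3, 6.8]
opening: 0.212
grip_force: 60.1
the job is handed in; nothing more can be done
None
```

I inked the bar stamp and handed in the job at 10.6 s, with the stamp still gripped and pressed flat in the oblong box at about 7 N. By my measurements the board gives about 4 mm, and the stamp sits within about 1 mm and 0.5° of the box. The hand-in call returned no verdict.

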